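# Tip one part out of the sorting pan past a card

### The job

Take the orange sorting card from its wooden holder by its handle, stand it across the open front of the rocking pan so that it bars the padlock and the wooden block but leaves a gap in front of the black tape roll, and press the pan down with the card until the roll slides out through the gap into the grey tray. Let the pan come back level with the padlock and the block still in it, and put the card back upright in its holder. Do not touch the three parts with the gripper, and leave the spray can, the glue bottle and the tape measure as they stand.

Things in the scene. Friction and masses are not known exactly. Their poses are not given: they have to be found in the camera images.
- station: Fixed sorting station: plywood base (x -220 to 65 mm, y +-160 mm), grey catch tray in front, blue uprights (12 mm thick at y +-150, 134 mm high), aluminium rocking pan between them. Origin on the bench under the pan's hinge axis, midway between the uprights; x points from the tray to the pan's back, y along the hinge. At yaw 0 the tray faces the robot.
- pan (a joint): Tilt of the pan about the hinge, rad: 0 level (stop, where a spring holds it), positive with the open front pressed down, stop at 0.62. The spring takes about 6 N on the floor 80 mm in front of the hinge to start it and 10 N at the bottom; let go, it returns level. Parts begin to slide at about 0.3 to 0.45.
- pan_mouth (a point): Middle of the open front edge of the pan, on its floor's top; turns with the pan; x to the pan's back, y along the edge. The floor is 264 mm wide inside and 200 mm long; the hinge axis lies in the floor's top 100 mm behind this edge, 105 mm above the bench. Side and back walls 5 mm thick, rising 40 mm above the floor; slippery metal (friction about 0.4).
- tray_mid (a point): Middle of the catch tray's floor, 14 mm above the bench, 131 mm in front of the hinge; axes as the station's. The tray is 159 x 280 mm inside; walls to 60 mm above the bench, the rear one, under the pan, to 34 mm.
- card: Sorting card, loose, 180 g, upright in the holder. Orange plate 6 mm thick (x), 160 wide (y), 85 high (z); on it a steel flange 44 x 64 mm (z 85 to 90) and a black grip block 22 mm thick (x), 50 wide (y), z 90 to 128. Origin at the middle of the plate's lower edge. Front and back are alike.
- holder: Fixed wooden holder, base 90 x 130 x 8 mm, with a slot along its own y, open at both ends: 9 mm wide, 110 long, z 8 to 52 mm, with steel lead-in lips opening to about 25 mm at z 63. Origin on the bench under the middle; the slot's normal is x. The card stands on the slot's floor, 8 mm above the bench, its plate along the holder's y.
- tape_roll: Black tape roll lying flat in the pan, 68 mm across, 18 mm thick, 60 g; origin in the middle of its underside. It starts in the left or the right third of the pan, the padlock in the other.
- padlock: Brass padlock lying flat in the pan, 61 x 40 x 17 mm, 120 g; origin in the middle of its underside.
- block: Brown wooden sanding block lying in the middle third of the pan, 60 x 100 x 31 mm (its own x, y, z), long side from front to back; origin in the middle of its underside.
- spray: Spray can standing upright on the front bench, on the side away from the holder, 66 mm across, 202 mm high, bystander; origin in the middle of its underside.
- glue: Glue bottle standing upright near one end of the card, 59 mm across, 174 mm high, bystander; origin in the middle of its underside.
- measure: Yellow tape measure standing behind the station, 35 x 84 x 69 mm, bystander; origin in the middle of its underside.
There are look-alikes about, which are no part of the job. Leave any blue look-alike of the card alone. What is shaped like the block but turquoise is not meant.

How it is judged:
By the outcome, as a careful person would: the job done as asked, in the order asked, and still so for the second after the job is handed in, with the robot touching nothing.
It also fails if it takes over 54 s, if anything falls off the work surface, if the arm or the gripper's body presses on something with over 40 N, if the wrist force passes 120 N, or if a joint passes its speed limit or range.

### The arm

A 7-joint arm with a two-finger parallel gripper is mounted at the origin on a cart in front of the work surface, level with it; the furniture and walls round the work are solid. World frame = base frame: x ahead of the robot, y to its left, z up, the work surface at z = 0. Lengths are in m, angles in rad, forces in N, time in s.
With the tool pointing down it reaches from about 0.35 to 0.9 m from the base axis. Payload 8.1 kg.
Tool frame: the origin (TCP) lies at the very end of the fingers, on their centre line; the grasp point (between the pads) lies 19 mm behind it; z points along the fingers, y is the line along which they close (so a half turn about z gives the same grasp; the last joint's range is limited). The gripper opens to 92 mm and grips with 3 to 60 N. Pads are 19 mm wide; open, the fingers measure 130 mm over their backs; the gripper's body (75 mm by 190 mm) begins 47 mm behind the grasp point.
Start: joints at [-1.26, 0.434, 0.025, 1.573, -0.012, 1.134, -0.075], TCP at [0.251, 0.572, 0.227] pointing down, gripper open.
Joint ranges: [-2.62, 2.62], [-0.44, 2.09], [-1.27, 1.32], [0.08, 2.57], [-1.32, 4.46], [0.12, 2], [-2.74, 2.74]. Speed limits (rad/s): [2.22, 2.22, 3.01, 3.01, 3.14, 3.14, 3.14].

### API

Orientations are given as a unit quaternion [w, x, y, z].
In Python, from plant import r gives the robot as it stands.
- The arm moves only by the shell command python3 -m creep 'ROWS' [FORCE]. ROWS is JSON, a list of rows, each a list of 7 numbers: the closure, from 0 (fully open) to 1 (shut), then the shift along the world's x, y, z in mm, then the turn, a rotation vector about the world's x, y, z in degrees. In form: [[gripper, tx, ty, tz, rx, ry, rz], ...]. A call has exactly 5 rows; each row is the pose to reach, as a shift and turn from the pose commanded when the call began; what a row does not reach only later rows make up. A row lasts 1/10 s, in which the tool goes at most 50 mm and 8.59 degrees, less where a joint would pass 70% of its speed; a pose out of reach is approached as far as the arm can. A call with a gripper value outside its range is refused whole. The fingers move at their own pace and stop on an object; FORCE is the grip in N (left out, the last holds). Time passes only in rows, so rows that repeat a pose let the fingers close, or fill a call up. It gives the time, the measured TCP pose, the force, the opening and the grip force at its end, in the units of the state.
- r.get_state(): the state, without advancing time (a new reading comes with each control period).
- r.read_camera(name): name is "side" or "top" or "wrist"; returns (picture, depth): 384x512x3 uint8, red, green, blue; 384x512 float32, m along the optical axis (not along the pixel's ray), 0 where there is no reading.
- r.camera_model(name): a dict with "fx", "fy", "cx", "cy" (pixels), "R" (3x3) and "t" (3): a world point X has camera coordinates R X + t; the wrist camera has in their place "mount" (4x4, takes a point from camera to tool coordinates, whose origin is the TCP and whose axes are the flange's). Camera axes: x right, y down, z forward; pixel columns grow to the right and rows downward; lengths in m; the calibration is good to about 2 mm. A picture is of the moment at which its call begins: read the wrist's pose just before it. camera_model takes no time and is no camera call.
- r.close_job(): hands the job in; it is judged then, once.
The state is a dict: "t": time; "qpos": joint angles; "qvel": joint speeds; "joint_torque": joint torques, N m; "tool_pos": TCP position; "eef_rot": TCP orientation; "contact_force": force on the tool from outside, world axes, zero at the start; "torque": the same for the moment, N m; "finger_gap": finger opening in m; "grasp_force": force on a finger pad.
Only numpy, scipy, OpenCV 4.12 (cv2) and the standard library are available. Lean on these libraries where they do the work, as an engineer would, in place of code of your own. Each camera call takes 0.05 s, during which the arm holds its last target. There are 200 camera calls.

## Working session

There is one attempt and no reset: what is moved stays moved. The work goes in short steps, Python scripts to look and compute and a shell command to move; the robot and the scene stay as the last step left them, time stands still between calls to the robot, and variables do not carry over. Pictures are saved under pics/ and viewed, at most 10 in all, crops included, and the job is handed in when it is done.

```bash
ls; mkdir -p pics; python3 - <<'E'
from plant import r
import cv2,numpy as np
for n in("top","side"):
    p,d=r.read_camera(n); np.savez(f"{n}0.npz",p=p,d=d); cv2.imwrite(f"pics/{n}0.png",p[:,:,::-1])
    m=r.camera_model(n); print(n,{k:np.round(v,3).tolist() for k,v in m.items()})
print({k:np.round(v,3).tolist() for k,v in r.get_state().items()}); print(r.camera_model("wrist"))
E
```

```text
pics
top {'fx': 477.475, 'fy': 477.475, 'cx': 267.211, 'cy': 192.551, 'R': [[-0.018, -1.0, 0.008], [-0.995, 0.017, -0.097], [0.097, -0.01, -0.995]], 't': [-0.017, 0.567, 1.405]}
side {'fx': 416.723, 'fy': 416.723, 'cx': 256.02, 'cy': 189.966, 'R': [[1.0, -0.013, -0.007], [-0.012, -0.431, -0.902], [0.008, 0.902, -0.431]], 't': [-0.582, 0.074, 1.407]}
{'t': 0.1, 'qpos': [-1.26, 0.435, 0.025, 1.574, -0.012, 1.134, -0.075], 'qvel': [-0.0, -0.002, -0.001, -0.002, -0.001, 0.001, 0.001], 'joint_torque': [0.003, -66.912, 0.988, -31.515, -0.06, 0.037, 0.0], 'tool_pos': [0.251, 0.572, 0.226], 'eef_rot': [-0.0, 0.205, 0.979, -0.001], 'contact_force': [1.408, -0.933, 0.633], 'torque': [-0.011, -0.016, 0.033], 'grasp_force': 0.0, 'finger_gap': 0.092}
{'fx': 324.62966869620607, 'fy': 324.62966869620607, 'cx': 259.50546881367495, 'cy': 189.24737226286268, 'mount': array([[ 6.22113572e-04, -9.54155242e-01, -2.99311523e-01,
         8.06138189e-02],
       [ 9.99999307e-01,  8.92868157e-04, -7.67834424e-04,
         6.72862543e-04],
       [ 9.99878969e-04, -2.99310838e-01,  9.54155135e-01,
        -1.57290814e-01],
       [ 0.00000000e+00,  0.00000000e+00,  0.00000000e+00,
         1.00000000e+00]])}
```

```bash
ls pics
```

```text
side0.png
top0.png
```

View pics/top0.png

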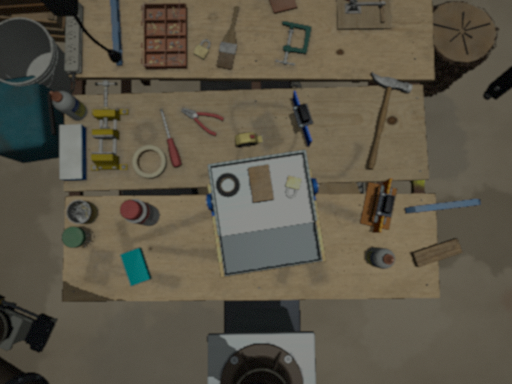

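View pics/side0.png

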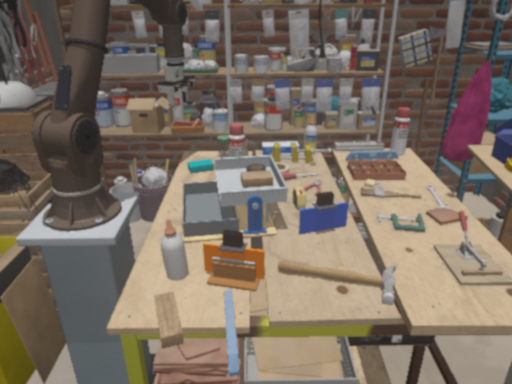

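The top view shows the station in the middle. The roll is at (228,185), which is robot-left, the block at (261,183), the padlock at (292,185), and the tray at (270,247). The orange card in its holder is at (381,205), with the glue at (382,258) and the spray can at (133,211). The side view confirms the card is upright with its black grip on top.

```bash
cat > h.py <<'E'
import numpy as np,cv2
from plant import r
from scipy.spatial.transform import Rotation as Ro
def cloud(n,p,d,st=None):
    m=r.camera_model(n); v,u=np.mgrid[:384,:512]
    c=np.stack([(u-m["cx"])/m["fx"]*d,(v-m["cy"])/m["fy"]*d,d],-1)
    if n=="wrist":
        M=m["mount"]; q=st["eef_rot"]
        return (c@M[:3,:3].T+M[:3,3])@Ro.from_quat([q[1],q[2],q[3],q[0]]).as_matrix().T+st["tool_pos"]
    return (c-m["t"])@m["R"]
def rect(P):
    (c,s,a)=cv2.minAreaRect((P[:,:2]*1000).astype(np.float32)); return np.round(c,1),np.round(s,1),round(a,2)
E
python3 - <<'E'
from h import *
z=np.load("top0.npz"); p,d=z["p"],z["d"]; P=cloud("top",p,d); hsv=cv2.cvtColor(p,cv2.COLOR_RGB2HSV)
V,U=np.mgrid[:384,:512]
def box(a,b,c,e): return (U>=a)&(U<c)&(V>=b)&(V<e)&(d>0)
st=box(200,140,330,280); Z=P[...,2]
def big(m):
    n,l,s,_=cv2.connectedComponentsWithStats(m.astype(np.uint8)); i=1+s[1:,4].argmax(); return l==i
print("bench z",np.median(Z[box(80,240,120,290)]))
m=big(st&(Z>.09)); print("pan",rect(P[m]),np.percentile(Z[m],[5,50,95]))
m=big(st&(Z>.135)); print("rim",rect(P[m]),m.sum())
m=big(st&(Z>.04)); print("all>40",rect(P[m]))
H,S,W=hsv[...,0],hsv[...,1],hsv[...,2]
for nm,b in(("roll",(212,168,243,202)),("block",(245,162,275,205)),("pad",(280,172,305,200))):
    q=box(*b)
    mm=big(q&((W<80) if nm=="roll" else (S>60))); print(nm,rect(P[mm]),mm.sum(),np.median(Z[mm]))
q=box(355,175,405,235)
for nm,m in(("orange",q&(S>150)&(Z>.05)),("card>.08",q&(Z>.085)),("grip",q&(Z>.118))):
    m=big(m); print(nm,rect(P[m]),m.sum(),np.percentile(Z[m],[5,50,95]))
q=box(355,240,400,275)&(Z>.1); print("glue",rect(P[q]),Z[q].max())
q=box(110,190,155,230)&(Z>.15); print("spray",rect(P[q]),Z[q].max())
q=st&(H>95)&(H<125)&(S>120);print([ (np.round(np.median(P[q&s],0)*1000),(q&s).sum()) for s in (U<240,U>290)])
for x in range(205,225,2): pass
# side
z=np.load("side0.npz"); p,d=z["p"],z["d"]; P=cloud("side",p,d); hsv=cv2.cvtColor(p,cv2.COLOR_RGB2HSV)
q=box(195,225,275,295); m=big(q&(hsv[...,0]<14)&(hsv[...,1]>200)&(P[...,2]>.02)); print("side orange",rect(P[m]),m.sum(),np.percentile(P[m][:,2],[2,50,98]))
g=big(q&(hsv[...,2]<60)&(P[...,2]>.09)); print("side grip",rect(P[g]),np.percentile(P[g][:,2],[2,50,98]))
E
```

```text
bench z -0.000564189469640457
pan (array([556.9, -11.4]), array([201.4, 320.7]), 7.8) [0.10102866 0.10675336 0.14694099]
rim (array([557.8, -11.3]), array([199.7, 276. ]), 7.77) 629
all>40 (array([500., -19.]), array([316.8, 320.7]), 7.65)
roll (array([581.5,  85.7]), array([64.2, 62.9]), 33.14) 273 0.12311669323998063
block (array([582.5,  -6.5]), array([97.4, 55.4]), 8.35) 688 0.13626418428044662
pad (array([593.8, -92.3]), array([19.8, 14.5]), 86.07) 34 0.11966058611750745
orange (array([ 466.5, -350.4]), array([ 7. , 45.5]), 74.84) 80 [0.05327054 0.08178021 0.09508619]
card>.08 (array([ 519., -364.]), array([ 44.6, 159.2]), 77.2) 438 [0.09033314 0.1008336  0.13851928]
grip (array([ 519.4, -363.7]), array([23.9, 49.9]), 75.0) 164 [0.12299192 0.13399325 0.13979955]
glue (array([ 369.1, -350.2]), array([54.7, 54. ]), 27.74) 0.17595488033737305
spray (array([511.4, 333.3]), array([59.3, 63.2]), 88.62) 0.20960960444608198
[(array([530., 136., 132.]), np.int64(61)), (array([ 578., -157.,  130.]), np.int64(66))]Traceback (most recent call last):
  File "<stdin>", line 25, in <module>
  File "<stdin>", line 7, in big
ValueError: attempt to get argmax of an empty sequence
```

```bash
R='[[0,268,-936,24,0,0,9],[0,268,-936,24,0,0,9],[0,268,-936,24,0,0,9],[0,268,-936,24,0,0,9],[0,268,-936,24,0,0,9]]'; python3 -m creep '[[0,268,-936,24,0,0,9],[0,268,-936,24,0,0,9],[0,268,-936,24,0,0,9],[0,268,-936,24,0,0,9],[0,268,-936,24,0,0,9]]' 20
```

```text
t: 0.6
tool_pos: [0.3202, 0.3298, 0.2327]
eef_rot: [-0.0, 0.128, 0.992, -0.0]
contact_force: [0.6, 0.1, -0.4]
finger_gap: 0.0918
grasp_force: 0.0
```

```bash
python3 -m creep '[[0,14,-48,1,0,0,0],[0,28,-96,3,0,0,0],[0,42,-144,5,0,0,0],[0,56,-192,7,0,0,0],[0,70,-240,8,0,0,0]]'; python3 -m creep '[[0,14,-48,1,0,0,0],[0,28,-96,3,0,0,0],[0,42,-144,5,0,0,0],[0,56,-192,7,0,0,0],[0,70,-240,8,0,0,0]]'
```

```text
t: 1.1
tool_pos: [0.3901, 0.0901, 0.2411]
eef_rot: [0.0, 0.128, 0.992, 0.0]
contact_force: [1.1, -0.5, -0.4]
finger_gap: 0.0922
grasp_force: 0.0
t: 1.6
tool_pos: [0.4602, -0.1497, 0.2491]
eef_rot: [0.0, 0.128, 0.992, 0.0]
contact_force: [0.8, 0.9, 0.5]
finger_gap: 0.0917
grasp_force: 0.0
```

```bash
python3 -m creep '[[0,13,-48,0,0,0,0],[0,26,-96,0,0,0,0],[0,39,-144,0,0,0,0],[0,52,-190,0,0,0,0],[0,59,-214,0,0,0,0]]'; python3 - <<'E'
from h import *
st=r.get_state(); p,d=r.read_camera("wrist"); np.savez("w1.npz",p=p,d=d,**{k:st[k] for k in("tool_pos","eef_rot")}); cv2.imwrite("pics/w1.png",p[:,:,::-1])
P=cloud("wrist",p,d,st); Z=P[...,2]; hsv=cv2.cvtColor(p,cv2.COLOR_RGB2HSV)
def big(m):
    n,l,s,_=cv2.connectedComponentsWithStats(m.astype(np.uint8)); return l==1+s[1:,4].argmax() if n>1 else m
near=(d>.05)&(np.hypot(P[...,0]-.519,P[...,1]+.364)<.12)
for nm,lo,hi in(("grip",.128,.145),("flange",.088,.105),("plate>",.085,.15)):
    m=big(near&(Z>lo)&(Z<hi)); print(nm,m.sum(),rect(P[m]) if m.sum() else 0,np.median(Z[m]))
print(st["tool_pos"])
E
```

```text
t: 2.1
tool_pos: [0.5185, -0.3659, 0.2482]
eef_rot: [-0.001, 0.13, 0.992, -0.001]
contact_force: [0.1, -0.0, -0.5]
finger_gap: 0.092
grasp_force: 0.0
grip 1324 (array([ 520.8, -364.2]), array([21.2, 49.2]), 75.9) 0.13493853225767027
flange 1849 (array([ 498.1, -358.5]), array([ 43.6, 111.9]), 76.31) 0.09708083448750948
plate> 3469 (array([ 521.1, -364.1]), array([ 43.6, 159.3]), 76.31) 0.09800018208625783
[ 0.51847798 -0.36592506  0.24822166]
```

View pics/w1.png

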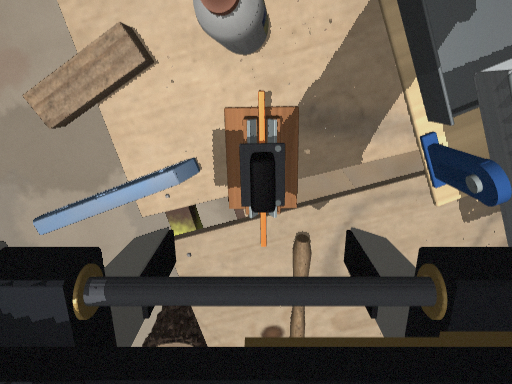

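The card stands upright at (262,170), centred between the open fingers. The grip block is at (521,-364) mm, with its normal at 76°.

```bash
python3 -m creep '[[0,2,0,-45,0,0,0.7],[0,2,0,-85,0,0,0.7],[0,2,0,-120,0,0,0.7],[0,2,0,-146,0,0,0.7],[0,2,0,-146,0,0,0.7]]' 50;  python3 -m creep '[[1,0,0,0,0,0,0],[1,0,0,0,0,0,0],[1,0,0,0,0,0,0],[1,0,0,0,0,0,0],[1,0,0,0,0,0,0]]' 50
```

```text
t: 2.65
tool_pos: [0.5189, -0.3595, 0.099]
eef_rot: [-0.003, 0.122, 0.993, 0.002]
contact_force: [-0.0, -0.4, 0.1]
finger_gap: 0.092
grasp_force: 0.0
t: 3.15
tool_pos: [0.5214, -0.3619, 0.1037]
eef_rot: [0.001, 0.122, 0.993, -0.0]
contact_force: [0.3, -0.5, 0.1]
finger_gap: 0.0563
grasp_force: 0.0
```

```bash
python3 -m creep '[[1,0,0,0,0,0,0],[1,0,0,0,0,0,0],[1,0,0,0,0,0,0],[1,0,0,0,0,0,0],[1,0,0,0,0,0,0]]' 50; python3 -m creep '[[1,0,0,0,0,0,0],[1,0,0,0,0,0,0],[1,0,0,0,0,0,0],[1,0,0,0,0,0,0],[1,0,0,0,0,0,0]]' 50
```

```text
t: 3.65
tool_pos: [0.5209, -0.3621, 0.1028]
eef_rot: [-0.0, 0.122, 0.993, -0.0]
contact_force: [0.6, -0.8, -1.0]
finger_gap: 0.0219
grasp_force: 49.9
t: 4.15
tool_pos: [0.5209, -0.3621, 0.1029]
eef_rot: [-0.0, 0.122, 0.993, -0.0]
contact_force: [-0.9, -2.6, -2.8]
finger_gap: 0.022
grasp_force: 49.9
```

```bash
python3 -m creep '[[1,0,0,15,0,0,0],[1,0,0,45,0,0,0],[1,0,0,85,0,0,0],[1,0,0,130,0,0,0],[1,0,0,170,0,0,0]]'; python3 -m creep '[[1,-7,42,0,0,0,-8.5],[1,-14,84,0,0,0,-17],[1,-21,126,0,0,0,-25.5],[1,-28,168,0,0,0,-34],[1,-34,210,0,0,0,-42.5]]'
```

```text
t: 4.65
tool_pos: [0.521, -0.3609, 0.2755]
eef_rot: [0.0, 0.122, 0.993, 0.0]
contact_force: [1.8, 0.2, -2.3]
finger_gap: 0.0217
grasp_force: 49.9
t: 5.15
tool_pos: [0.4871, -0.1539, 0.2732]
eef_rot: [-0.001, 0.466, 0.885, 0.001]
contact_force: [1.0, 0.5, -2.2]
finger_gap: 0.0217
grasp_force: 49.9
```

```bash
python3 -m creep '[[1,-4,30,0,0,0,-8.5],[1,-8,60,0,0,0,-17],[1,-12,83,0,0,0,-25.5],[1,-12,83,0,0,0,-25.8],[1,-12,83,0,0,0,-25.8]]'; python3 - <<'E'
from h import *
st=r.get_state(); p,d=r.read_camera("wrist"); cv2.imwrite("pics/w2.png",p[:,:,::-1]); p2,d2=r.read_camera("top"); cv2.imwrite("pics/t2.png",p2[:,:,::-1])
np.savez("w2.npz",p=p,d=d,tool_pos=st["tool_pos"],eef_rot=st["eef_rot"]); np.savez("t2.npz",p=p2,d=d2)
print(st["tool_pos"],st["eef_rot"])
P=cloud("wrist",p,d,st); Z=P[...,2]
m=(d>.05)&(Z>.11)&(Z<.155); print("z .11-.155",rect(P[m]))
E
```

```text
t: 5.65
tool_pos: [0.4757, -0.0726, 0.2733]
eef_rot: [-0.0, 0.649, 0.761, 0.0]
contact_force: [-0.3, -0.6, -1.0]
finger_gap: 0.0217
grasp_force: 49.9
[ 0.47574162 -0.07259001  0.27333824] [-2.44343431e-04  6.48528720e-01  7.61190082e-01  3.15004968e-04]
z .11-.155 (array([643.7, -26.9]), array([213.6, 272.3]), 7.0)
```

View pics/w2.png

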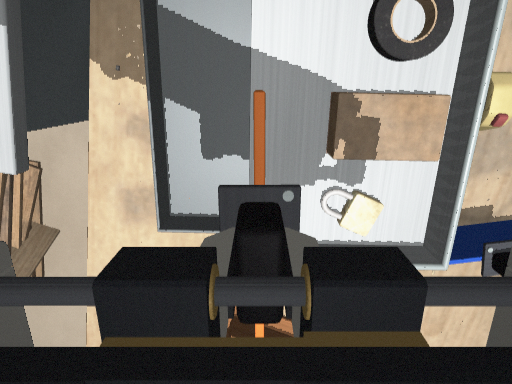

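The wrist view shows the plate edge at (260,140) over the pan mouth (edge near column 250), with the padlock at (355,212), the block at (390,125) and the roll at (412,20).

```bash
python3 - <<'E'
from h import *
z=np.load("w2.npz"); P=cloud("wrist",z["p"],z["d"],{k:z[k] for k in("tool_pos","eef_rot")}); d=z["d"]
def fit(Q,f):
    l=cv2.fitLine((Q[:,:2]*1e3).astype(np.float32),cv2.DIST_HUBER,0,.01,.01).ravel(); a=np.degrees(np.arctan2(l[1],l[0])); return np.round(l[2:],1),round(float(a)%180,2),len(Q)
Z=P[...,2]; V,U=np.mgrid[:384,:512]
# floor points; mouth edge = leftmost floor pixel in each row clear of the card
fl=(d>.05)&(abs(Z-.105)<.012)
print("floor z",np.median(Z[(d>.05)&(U>275)&(U<320)&(V>100)&(V<170)]))
E=[P[v,np.flatnonzero(fl[v])[0]] for v in list(range(3,85)) if fl[v].any()]
E=np.array(E); print("mouth",fit(E,0))
# side wall top (pan's right side wall) bottom of picture, rim z~.145
rm=(d>.05)&(Z>.138)&(Z<.152)&(U>300)&(V>200)&(U<430); print("rim R",fit(P[rm],0),np.median(Z[rm]))
rm=(d>.05)&(Z>.138)&(Z<.152)&(U>430)&(V<230); print("rim back",fit(P[rm],0))
# card plate top edge as seen, z>.2
cd=(d>.05)&(U>245)&(U<275)&(V>92)&(V<180)&(Z>.17); print("card",fit(P[cd],0),np.percentile(Z[cd],[2,50,98]),P[cd][np.argsort(V[cd])[:15]].mean(0))
H=cv2.cvtColor(z["p"],cv2.COLOR_RGB2HSV)
for n,b in(("block",(325,85,455,165)),("pad",(318,180,390,240)),("roll",(360,0,460,65))):
    q=(U>=b[0])&(U<b[2])&(V>=b[1])&(V<b[3])&(d>.05)&(Z>(.114 if n!="block" else .12)); print(n,rect(P[q]))
t=np.load("t2.npz"); T=cloud("top",t["p"],t["d"])
q=(abs(T[...,2]-.258)<.02)&(abs(T[...,0]-.475)<.15)&(abs(T[...,1]+.07)<.12); print("top card",q.sum())
E
```

```text
floor z 0.10440255650696084
mouth (array([449. ,  49.1], dtype=float32), 98.75, 82)
rim R (array([ 650.2, -132.1], dtype=float32), 8.04, 146) 0.14604170804243538
rim back (array([650.2,  16.6], dtype=float32), 97.75, 2797)
card (array([467.3, -15.7], dtype=float32), 99.17, 960) [0.26161074 0.26282964 0.26417345] [0.46324665 0.00508431 0.26258941]
block (array([594.4,  -8.6]), array([118.9,  64.7]), 7.43)
pad (array([574.2, -96.1]), array([40.1, 60.3]), 73.51)
roll (array([585.6,  75.6]), array([68.3, 48.5]), 9.37)
top card 26
```

```bash
python3 -m creep '[[1,-0.5,4,0,0,0,-1],[1,-0.5,4,-10,0,0,-1],[1,-0.5,4,-18,0,0,-1],[1,-0.5,4,-18,0,0,-1],[1,-0.5,4,-18,0,0,-1]]'; python3 - <<'E'
from h import *
def sp():
    s=r.get_state(); q=s["eef_rot"]; R=Ro.from_quat([q[1],q[2],q[3],q[0]]).as_matrix(); a=np.radians(7.8); v=s["tool_pos"]*1e3
    print("x'",v[0]*np.cos(a)+v[1]*np.sin(a)-551,"y'",-v[0]*np.sin(a)+v[1]*np.cos(a)+86,"z",v[2],"yaw",np.degrees(np.arctan2(R[1,1],R[0,1])),"z-axis",R[:,2],s["contact_force"])
sp()
E
```

```text
t: 6.25
tool_pos: [0.4752, -0.0696, 0.2546]
eef_rot: [-0.0, 0.657, 0.754, -0.001]
contact_force: [0.3, 1.0, -1.7]
finger_gap: 0.0218
grasp_force: 49.9
x' -89.69760817293587 y' -47.48735335757334 z 254.5575816299649 yaw 7.8973572552520075 z-axis [-1.03008331e-03 -5.30043441e-04 -9.99999329e-01] [ 0.26172902  1.02090071 -1.70792249]
```

```bash
python3 -m creep '[[1,0,2,-20,0,0,0],[1,0,2,-38,0,0,0],[1,0,2,-50,0,0,0],[1,0,2,-55,0,0,0],[1,0,2,-56,0,0,0]]'
```

```text
t: 6.75
tool_pos: [0.4752, -0.0675, 0.199]
eef_rot: [-0.0, 0.657, 0.754, -0.0]
contact_force: [-4.0, 0.4, 5.4]
finger_gap: 0.0221
grasp_force: 49.9
```

```bash
python3 -m creep '[[1,-6.3,-0.9,-6.5,0.5,-4,0],[1,-12.1,-1.7,-13.4,1.1,-7.9,0],[1,-17.4,-2.4,-20.8,1.6,-11.9,0],[1,-22.2,-3,-28.5,2.2,-15.9,0],[1,-26.5,-3.6,-36.5,2.7,-19.8,0]]'; python3 - <<'E'
from h import *
p,d=r.read_camera("top"); cv2.imwrite("pics/t3.png",cv2.resize(p[140:285,195:335,::-1],None,fx=4,fy=4))
s=r.get_state(); print(s["tool_pos"],s["contact_force"],s["grasp_force"])
E
```

```text
t: 7.25
tool_pos: [0.4508, -0.0714, 0.1643]
eef_rot: [0.117, 0.646, 0.742, 0.133]
contact_force: [-0.4, 2.8, 8.2]
finger_gap: 0.0216
grasp_force: 50.0
[ 0.44729326 -0.07166965  0.16220234] [-5.63883135 -1.48028695  4.21582699] 49.96831476688385
```

View pics/t3.png

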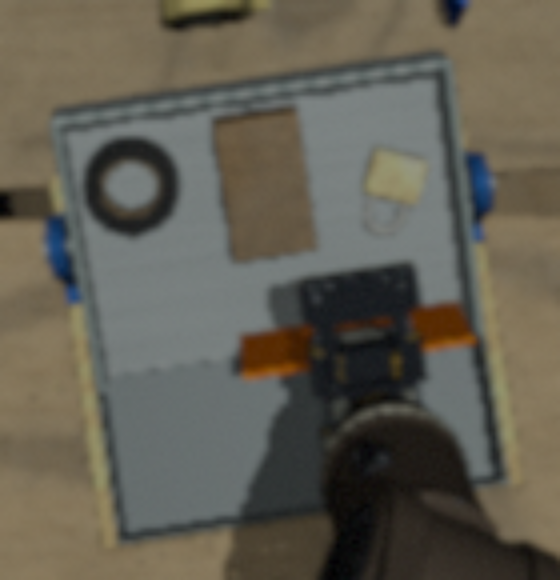

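The crop shows the pan tilting with the card at its mouth: card left end at (240,355), roll (130,185), block (265,185) and padlock (395,180), none of which have moved yet. I'll tilt further.

```bash
python3 -m creep '[[1,-1.5,-0.2,-3.1,0.2,-1.5,0],[1,-2.8,-0.4,-6.2,0.4,-3,0],[1,-4.1,-0.5,-9.4,0.6,-4.5,0],[1,-5.3,-0.7,-12.5,0.8,-5.9,0],[1,-5.3,-0.7,-12.5,0.8,-5.9,0]]'; cat > look.py <<'E'
from h import *
import sys
p,d=r.read_camera("top"); n=sys.argv[1]; c=cv2.resize(p[140:285,195:335,::-1],None,fx=4,fy=4); cv2.imwrite(f"pics/{n}.png",c)
s=r.get_state(); print(s["tool_pos"],s["contact_force"],s["grasp_force"])
P=cloud("top",p,d); h=cv2.cvtColor(p,cv2.COLOR_RGB2HSV); V,U=np.mgrid[:384,:512]; a=np.radians(7.8)
for nm,m in(("roll",(h[...,2]<75)&(U<258)&(U>212)&(V>160)&(V<262)),("block",(h[...,1]>75)&(h[...,0]>4)&(h[...,0]<16)&(h[...,1]<150)&(U>240)&(U<278)&(V>158)&(V<230)),("pad",(h[...,0]>17)&(h[...,0]<32)&(h[...,1]>60)&(U>278)&(U<309)&(V>165)&(V<240))):
    k,l,st,c=cv2.connectedComponentsWithStats(m.astype(np.uint8))
    if k<2: print(nm,"none"); continue
    i=1+st[1:,4].argmax(); v=np.median(P[(l==i)&(d>0)],0)*1e3
    print(nm,st[i].tolist(),"x'",round(v[0]*np.cos(a)+v[1]*np.sin(a)-551),"y'",round(-v[0]*np.sin(a)+v[1]*np.cos(a)+86),"z",round(v[2]))
E
python3 look.py t4
```

```text
t: 7.8
tool_pos: [0.4436, -0.0718, 0.1504]
eef_rot: [0.148, 0.64, 0.734, 0.17]
contact_force: [-6.6, -0.5, 6.0]
finger_gap: 0.0214
grasp_force: 50.0
[ 0.44370569 -0.07172065  0.15051333] [-5.3142483  -0.69323412  5.99753841] 49.9643611907959
roll [216, 176, 24, 25, 340] x' 28 y' 91 z 139
block [262, 221, 9, 2, 9] x' -79 y' 0 z 68
pad [287, 180, 14, 12, 119] x' 4 y' -89 z 124
```

```bash
python3 -m creep '[[1,-0.8,-0.1,-2.2,0.2,-1,0],[1,-1.5,-0.2,-4.3,0.3,-2,0],[1,-2.2,-0.3,-6.5,0.4,-3,0],[1,-2.8,-0.4,-8.6,0.6,-4,0],[1,-2.8,-0.4,-8.6,0.6,-4,0]]'; python3 look.py t5
```

```text
t: 8.35
tool_pos: [0.4405, -0.0725, 0.1421]
eef_rot: [0.17, 0.631, 0.731, 0.193]
contact_force: [-6.5, -0.5, 4.4]
finger_gap: 0.022
grasp_force: 50.0
[ 0.44053486 -0.07280423  0.14227962] [-5.20907766  2.88789677  4.75088902] 49.959282875061035
roll [223, 211, 23, 23, 327] x' -67 y' 91 z 86
block [255, 223, 7, 4, 10] x' -88 y' 27 z 88
pad [289, 199, 14, 11, 119] x' -45 y' -92 z 97
```

Roll is sliding toward the mouth. I'll hold the tilt.

```bash
python3 -m creep '[[1,0,0,0,0,0,0],[1,0,0,0,0,0,0],[1,0,0,0,0,0,0],[1,0,0,0,0,0,0],[1,0,0,0,0,0,0]]'; python3 look.py t6
```

```text
t: 8.9
tool_pos: [0.4408, -0.073, 0.1423]
eef_rot: [0.17, 0.634, 0.729, 0.194]
contact_force: [-7.2, -0.7, 3.9]
finger_gap: 0.0215
grasp_force: 50.0
[ 0.440851   -0.07302401  0.14232502] [-7.00754773 -1.0566712   4.16016826] 49.96267855167389
roll [226, 229, 23, 22, 318] x' -117 y' 90 z 52
block [255, 222, 5, 6, 11] x' -86 y' 30 z 83
pad [289, 199, 14, 10, 118] x' -45 y' -92 z 97
```

View pics/t6.png

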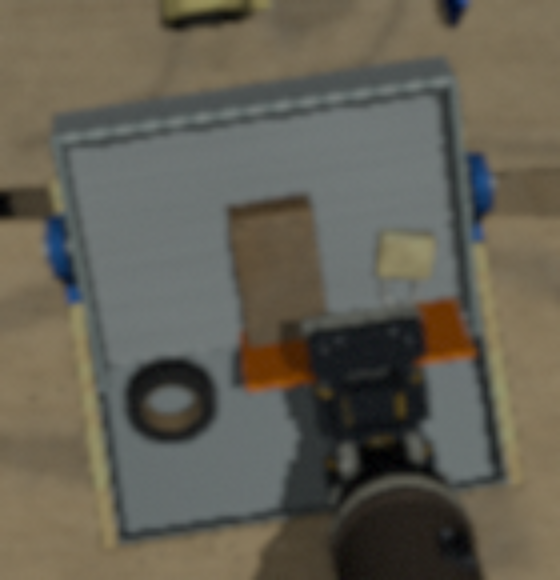

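The roll has passed through the gap and is now at (170,400). The block and padlock rest against the card. I'll check whether the roll has settled in the tray.

```bash
python3 -m creep '[[1,0,0,0,0,0,0],[1,0,0,0,0,0,0],[1,0,0,0,0,0,0],[1,0,0,0,0,0,0],[1,0,0,0,0,0,0]]'; python3 look.py t7
```

```text
t: 9.45
tool_pos: [0.4408, -0.073, 0.1423]
eef_rot: [0.17, 0.634, 0.729, 0.194]
contact_force: [-6.5, -1.5, 4.1]
finger_gap: 0.0216
grasp_force: 50.0
[ 0.44084464 -0.07300731  0.14231156] [-6.8104729  -1.33744672  4.34316533] 49.96302008628845
roll [226, 229, 23, 22, 315] x' -116 y' 90 z 52
block [255, 222, 5, 6, 12] x' -85 y' 30 z 80
pad [289, 199, 14, 10, 116] x' -45 y' -92 z 97
```

```bash
python3 - <<'E'
from h import *
p,d=r.read_camera("top"); P=cloud("top",p,d)*1e3; h=cv2.cvtColor(p,cv2.COLOR_RGB2HSV)
m=(h[...,2]<75)[229:251,226:249]; Q=P[229:251,226:249]
a=np.radians(7.8); X=Q[...,0]*np.cos(a)+Q[...,1]*np.sin(a)-551; Y=-Q[...,0]*np.sin(a)+Q[...,1]*np.cos(a)+86
for lo in range(-165,-75,10):
    k=m&(X>=lo)&(X<lo+10)
    if k.any(): print(lo,k.sum(),np.percentile(Q[...,2][k],[10,50,90]).round(),Y[k].min().round(),Y[k].max().round())
E
```

```text
-155 18 [25. 32. 35.] 76.0 106.0
-145 53 [30. 36. 40.] 62.0 119.0
-135 52 [34. 43. 50.] 16.0 123.0
-125 42 [40. 51. 56.] 59.0 127.0
-115 61 [52. 59. 64.] 58.0 125.0
-105 66 [53. 64. 69.] 62.0 121.0
-95 24 [51. 58. 64.] 73.0 111.0
```

The roll leans at about 35°, its front edge on the tray floor and its rear edge on the pan lip. Pressing the pan a bit further should drop the lip from under it.

```bash
python3 -m creep '[[1,-0.8,-0.1,-3.3,0.2,-1.5,0],[1,-1.6,-0.2,-6.6,0.4,-3,0],[1,-2.4,-0.3,-9.9,0.6,-4.5,0],[1,-2.4,-0.3,-9.9,0.6,-4.5,0],[1,-2.4,-0.3,-9.9,0.6,-4.5,0]]'; python3 look.py t8
```

```text
t: 10.05
tool_pos: [0.4356, -0.0791, 0.1446]
eef_rot: [0.175, 0.63, 0.728, 0.206]
contact_force: [-6.1, 0.3, 1.6]
finger_gap: 0.021
grasp_force: 50.0
[ 0.4350137  -0.0806395   0.14483933] [-3.63644026  3.58672237  6.43500414] 49.95902717113495
roll [226, 230, 23, 21, 314] x' -117 y' 90 z 54
block [256, 225, 3, 4, 5] x' -90 y' 28 z 76
pad [290, 201, 13, 9, 111] x' -48 y' -91 z 98
```

```bash
python3 - <<'E'
from h import *
s=r.get_state(); q=s["eef_rot"]; R=Ro.from_quat([q[1],q[2],q[3],q[0]]).as_matrix(); a=np.radians(7.8)
S=np.array([[np.cos(a),np.sin(a),0],[-np.sin(a),np.cos(a),0],[0,0,1]]); print(np.round(s["qpos"],3)); print((S@s["tool_pos"]*1e3-[551,-86,0]).round(1)); print((S@R).round(3),s["contact_force"])
th=np.radians(30); ax=np.array([-np.sin(a),np.cos(a),0])
W=Ro.from_rotvec(-th*ax).as_matrix()@S.T@np.array([[1,0,0],[0,-1,0],[0,0,-1]])
b=Ro.from_matrix(W@ np.eye(3)); 
Rt=S.T@Ro.from_rotvec([0,-th,0]).as_matrix()@np.array([[0,1,0],[1,0,0],[0,0,-1.]])
print("fix rotvec deg",np.degrees(Ro.from_matrix(Rt@R.T).as_rotvec()).round(2))
E
```

```text
[ 0.712  0.114 -0.516  2.491 -1.315  0.134  1.632]
[-131.   -52.9  144.8]
[[-0.006  0.854  0.521]
 [ 1.     0.002  0.007]
 [ 0.005  0.521 -0.854]] [-3.63644026  3.58672237  6.43500414]
fix rotvec deg [-0.47  1.34 -0.33]
```

The wrist reached its pitch limit (joints 5 and 6). On the return the lip rises and moves forward, which should tip the roll off, so I'll go back to the path at 27° and then ease up.

```bash
python3 -m creep '[[1,2,2.4,1,-0.3,1.3,-0.1],[1,4.5,5,2,-0.6,2.8,-0.2],[1,7,8.4,3.1,-0.9,4.3,-0.3],[1,7,8.4,3.1,-0.9,4.3,-0.3],[1,7,8.4,3.1,-0.9,4.3,-0.3]]'; cat > sp.py <<'E'
from h import *
s=r.get_state(); q=s["eef_rot"]; R=Ro.from_quat([q[1],q[2],q[3],q[0]]).as_matrix(); a=np.radians(7.8)
S=np.array([[np.cos(a),np.sin(a),0],[-np.sin(a),np.cos(a),0],[0,0,1]]); print((S@s["tool_pos"]*1e3-[551,-86,0]).round(1)); print((S@R).round(3).tolist(),s["contact_force"].round(1)); print("tilt",np.degrees(np.arcsin((S@R)[0,2])).round(2))
E
python3 sp.py; python3 look.py t9
```

```text
t: 10.6
tool_pos: [0.4433, -0.0719, 0.1481]
eef_rot: [0.154, 0.638, 0.734, 0.175]
contact_force: [-4.3, -4.0, 4.8]
finger_gap: 0.0219
grasp_force: 50.0
[-121.6  -45.4  148.1]
[[-0.003, 0.891, 0.453], [1.0, 0.003, -0.001], [-0.002, 0.453, -0.891]] [-4.3 -4.   4.8]
tilt 26.94
[ 0.44321615 -0.0719773   0.14809962] [-4.1689771  -3.56554956  4.97068411] 49.95686709880829
roll [226, 230, 23, 21, 316] x' -117 y' 90 z 53
block [254, 224, 7, 4, 10] x' -89 y' 30 z 92
pad [290, 198, 14, 12, 123] x' -45 y' -92 z 98
```

```bash
python3 -m creep '[[1,2.4,0.3,6.4,-0.4,3,0],[1,4.3,0.6,10.5,-0.7,5,0],[1,6.1,0.8,14.7,-0.9,6.9,0],[1,8.2,1.1,18.6,-1.2,8.9,0],[1,10.4,1.4,22.7,-1.5,10.9,0]]'; python3 sp.py; python3 look.py t10
```

```text
t: 11.15
tool_pos: [0.4527, -0.0708, 0.1707]
eef_rot: [0.091, 0.65, 0.747, 0.103]
contact_force: [-3.8, 0.3, 4.4]
finger_gap: 0.0216
grasp_force: 50.0
[-112.1  -45.6  170.7]
[[-0.002, 0.962, 0.272], [1.0, 0.002, -0.001], [-0.002, 0.272, -0.962]] [-3.8  0.3  4.4]
tilt 15.78
[ 0.45417065 -0.07049964  0.17163213] [-2.74629633 -1.04127882  6.18364201] 49.980350732803345
roll [226, 232, 23, 17, 167] x' -123 y' 92 z 32
block [255, 226, 11, 4, 13] x' -93 y' 22 z 111
pad [291, 223, 4, 8, 20] x' -110 y' -62 z 273
```

View pics/t10.png

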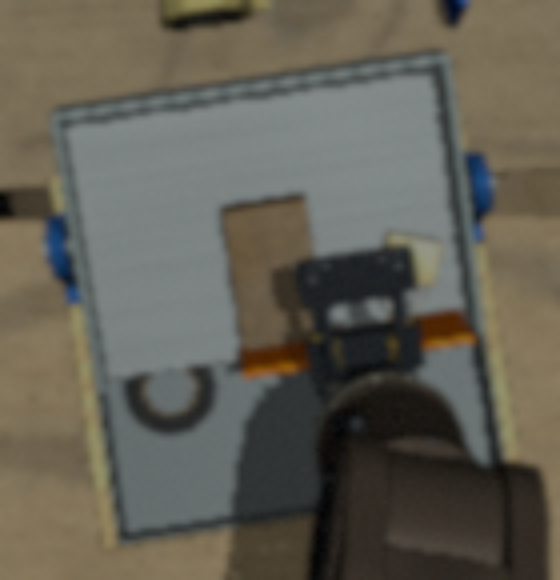

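The roll has dropped flat into the tray: (170,395), top at z 32 mm. The block and padlock are still behind the card, so I'll bring the pan level.

```bash
python3 -m creep '[[1,4.8,0.7,7.7,-0.5,4,0],[1,10.1,1.4,15,-1.1,7.9,0],[1,15.9,2.2,21.9,-1.6,11.9,0],[1,22,3,28.3,-2.2,15.9,0],[1,22,3,28.3,-2.2,15.9,0]]'; python3 sp.py; python3 -m creep '[[1,-1,-0.1,1,0,0,0],[1,-3,-0.4,3,0,0,0],[1,-5,-0.7,10,0,0,0],[1,-6,-0.8,25,0,0,0],[1,-6,-0.8,45,0,0,0]]'; python3 sp.py
```

```text
t: 11.7
tool_pos: [0.4778, -0.0668, 0.1993]
eef_rot: [0.0, 0.656, 0.755, -0.001]
contact_force: [0.7, 0.4, 3.5]
finger_gap: 0.0219
grasp_force: 50.0
[-86.7 -45.  199.3]
[[-0.004, 1.0, -0.001], [1.0, 0.004, -0.002], [-0.002, -0.001, -1.0]] [0.7 0.4 3.5]
tilt -0.08
t: 12.2
tool_pos: [0.4661, -0.0683, 0.2427]
eef_rot: [-0.002, 0.657, 0.754, -0.002]
contact_force: [0.5, 0.9, -1.4]
finger_gap: 0.0215
grasp_force: 50.0
[-98.4 -44.9 242.7]
[[-0.002, 1.0, -0.006], [1.0, 0.002, 0.0], [0.0, -0.006, -1.0]] [ 0.5  0.9 -1.4]
tilt -0.36
```

```bash
python3 -m creep '[[1,0,0,20,0,0,0],[1,0,0,32,0,0,0],[1,5,-40,32,0,0,8.5],[1,12,-82,32,0,0,17],[1,19,-124,32,0,0,25.5]]'; python3 look.py t11;  python3 -m creep '[[1,7,-42,0,0,0,8.5],[1,14,-84,0,0,0,17],[1,21,-126,0,0,0,25.5],[1,28,-168,0,0,0,34],[1,28,-168,0,0,0,42]]'; python3 sp.py
```

```text
t: 12.7
tool_pos: [0.4862, -0.1883, 0.275]
eef_rot: [-0.001, 0.486, 0.874, -0.001]
contact_force: [0.6, -0.3, -1.6]
finger_gap: 0.0216
grasp_force: 50.0
[ 0.48586719 -0.19721085  0.27489495] [ 1.76020732 -7.30123637 -0.50210098] 49.95904862880707
roll [226, 233, 23, 15, 146] x' -126 y' 91 z 32
block none
pad [291, 197, 14, 12, 136] x' -44 y' -96 z 120
t: 13.25
tool_pos: [0.5124, -0.3622, 0.2738]
eef_rot: [-0.001, 0.145, 0.989, -0.003]
contact_force: [0.5, 0.3, -1.5]
finger_gap: 0.0217
grasp_force: 50.0
[ -92.5 -342.4  273.8]
[[-0.91, 0.415, -0.004], [0.415, 0.91, -0.006], [0.001, -0.007, -1.0]] [ 0.5  0.3 -1.5]
tilt -0.23
```

View pics/t11.png

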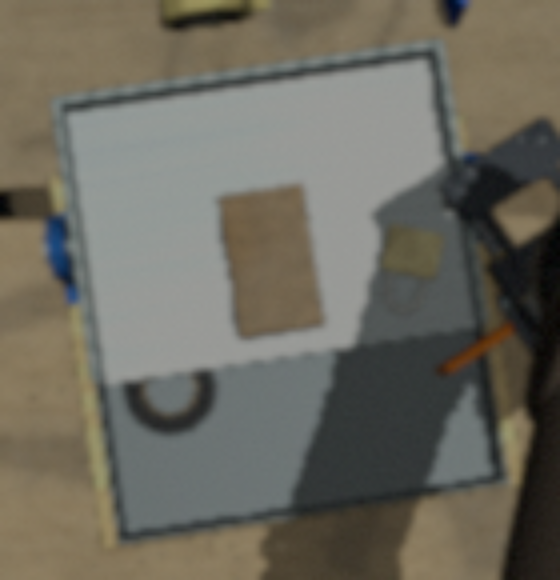

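Pan is level again, with the block at (270,260), the padlock at (412,260) and the roll in the tray at (170,395). Next I align over the holder.

```bash
python3 -m creep '[[1,8.5,0,0,0,0,2.7],[1,8.5,0,0,0,0,2.7],[1,8.5,0,0,0,0,2.7],[1,8.5,0,0,0,0,2.7],[1,8.5,0,0,0,0,2.7]]'; python3 - <<'E'
from h import *
st=r.get_state(); p,d=r.read_camera("wrist"); cv2.imwrite("pics/w3.png",p[:,:,::-1]); P=cloud("wrist",p,d,st); Z=P[...,2]
q=st["eef_rot"];R=Ro.from_quat([q[1],q[2],q[3],q[0]]).as_matrix()
print(st["tool_pos"],"yaw",np.degrees(np.arctan2(R[1,1],R[0,1])),R[:,2].round(4))
h=cv2.cvtColor(p,cv2.COLOR_RGB2HSV); V,U=np.mgrid[:384,:512]
m=(U>245)&(U<280)&(V>80)&(V<185)&(h[...,1]>150)&(Z>.2)&(Z<.3)
Q=P[m]*1e3; l=cv2.fitLine(Q[:,:2].astype(np.float32),cv2.DIST_HUBER,0,.01,.01).ravel(); print("plate yaw",np.degrees(np.arctan2(l[1],l[0]))%180,l[2:],m.sum())
t=(Q[:,:2]-l[2:])@l[:2]; print("top edge slope deg",np.degrees(np.arctan(np.polyfit(t,Q[:,2],1)[0])),np.median(Q[:,2]))
tt=(Q[:,:2]-st["tool_pos"][:2]*1e3)@[-R[1,1],R[0,1]]; print("extent along plate from tcp",tt.min(),tt.max())
E
```

```text
t: 13.75
tool_pos: [0.523, -0.3552, 0.275]
eef_rot: [-0.0, 0.121, 0.993, -0.002]
contact_force: [0.7, -0.2, -2.4]
finger_gap: 0.0218
grasp_force: 50.0
[ 0.52299631 -0.355214    0.27498294] yaw 76.08738325425745 [-7.0e-04 -3.6e-03 -1.0e+00]
plate yaw 163.99191 [ 477.2859 -343.0753] 433
top edge slope deg 5.463098814377892 264.2767099660826
extent along plate from tcp 30.615126957650016 78.95545973833906
```

View pics/w3.png

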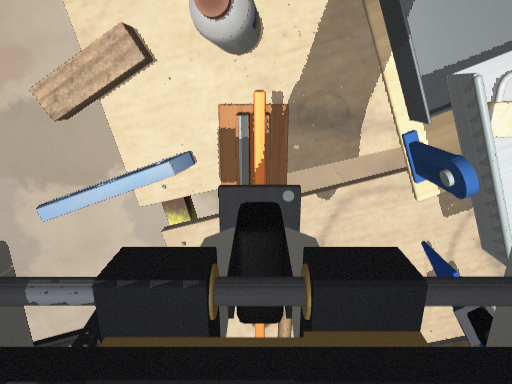

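```bash
python3 -m creep '[[1,-2,-7,0,0,0,0],[1,-2,-7,0,0,0,0],[1,-2,-7,0,0,0,0],[1,-2,-7,0,0,0,0],[1,-2,-7,0,0,0,0]]'; python3 - <<'E'
from h import *
st=r.get_state(); p,d=r.read_camera("wrist"); P=cloud("wrist",p,d,st)*1e3; Z=P[...,2]
q=st["eef_rot"];R=Ro.from_quat([q[1],q[2],q[3],q[0]]).as_matrix(); print(st["tool_pos"],R[:,2].round(4))
# in tool frame
T=(P-st["tool_pos"]*1e3)@R
V,U=np.mgrid[:384,:512]
for a in range(28,84,6):
    k=(abs(T[...,0]-a)<3)&(abs(T[...,1])<12)&(abs(T[...,2]-10)<15)&(U>240)&(U<285); 
    if k.any(): print(a,k.sum(),T[...,2][k].min().round(1),np.median(T[...,2][k]).round(1),np.median(T[...,1][k]).round(2))
# slot: lips z~.063 near the holder, to right & left of plate
m=(d>0)&(Z>55)&(Z<72)&(np.hypot(P[...,0]-521,P[...,1]+364)<75); X=P[m]; n=np.array([np.cos(np.radians(76.2)),np.sin(np.radians(76.2))])
s=X[:,:2]@n-np.array([520.9,-362.1])@n; print("lip pts across",np.histogram(s,bins=range(-24,26,3)))
E
```

```text
t: 14.3
tool_pos: [0.5214, -0.3623, 0.2748]
eef_rot: [-0.0, 0.121, 0.993, -0.002]
contact_force: [0.4, -0.3, -1.7]
finger_gap: 0.0213
grasp_force: 50.0
[ 0.52142257 -0.36232895  0.27482795] [-5.0e-04 -3.3e-03 -1.0e+00]
28 491 3.6 5.6 1.19
34 164 5.4 10.3 0.12
40 118 9.0 10.6 0.12
46 126 9.2 10.6 0.12
52 125 9.0 10.6 0.12
58 139 8.7 10.6 0.12
64 143 9.1 10.4 0.12
70 143 8.2 10.6 0.62
76 152 8.8 10.5 0.12
lip pts across (array([  0,   0, 149, 181, 151,   0,   0,   0,   0,   6, 137, 207, 123,
         0,   0,   0]), array([-24, -21, -18, -15, -12,  -9,  -6,  -3,   0,   3,   6,   9,  12,
        15,  18,  21,  24]))
```

The plate is still flat and centred in the grip. I'll lower it into the slot.

```bash
python3 -m creep '[[1,-0.4,0.2,-40,0,0,0],[1,-0.4,0.2,-80,0,0,0],[1,-0.4,0.2,-105,0,0,0],[1,-0.4,0.2,-112,0,0,0],[1,-0.4,0.2,-112,0,0,0]]'; python3 -m creep '[[1,0,0,-7,0,0,0],[1,0,0,-14,0,0,0],[1,0,0,-21,0,0,0],[1,0,0,-28,0,0,0],[1,0,0,-28,0,0,0]]'
```

```text
t: 14.85
tool_pos: [0.5207, -0.3621, 0.1623]
eef_rot: [-0.001, 0.121, 0.993, -0.001]
contact_force: [-0.4, -0.4, -0.8]
finger_gap: 0.0215
grasp_force: 50.0
t: 15.35
tool_pos: [0.5204, -0.3619, 0.1337]
eef_rot: [-0.001, 0.121, 0.993, -0.001]
contact_force: [-0.2, -0.8, -3.0]
finger_gap: 0.0217
grasp_force: 50.0
```

In the slot with no resistance. Lower to the bottom.

```bash
python3 -m creep '[[1,0,0,-8,0,0,0],[1,0,0,-16,0,0,0],[1,0,0,-24,0,0,0],[1,0,0,-29,0,0,0],[1,0,0,-31,0,0,0]]'; python3 -m creep '[[1,0,0,0,0,0,0],[0.7,0,0,0,0,0,0],[0.4,0,0,0,0,0,0],[0,0,0,0,0,0,0],[0,0,0,0,0,0,0]]' 50;python3 -m creep '[[0,0,0,0,0,0,0],[0,0,0,0,0,0,0],[0,0,0,0,0,0,0],[0,0,0,0,0,0,0],[0,0,0,0,0,0,0]]'
```

```text
t: 15.85
tool_pos: [0.5205, -0.3621, 0.103]
eef_rot: [-0.001, 0.121, 0.993, -0.002]
contact_force: [0.7, 0.5, -1.2]
finger_gap: 0.0213
grasp_force: 50.0
t: 16.35
tool_pos: [0.5211, -0.3624, 0.1042]
eef_rot: [0.0, 0.121, 0.993, -0.002]
contact_force: [0.4, -1.0, -0.1]
finger_gap: 0.0474
grasp_force: 0.0
t: 16.85
tool_pos: [0.5209, -0.3623, 0.1039]
eef_rot: [-0.0, 0.121, 0.993, -0.002]
contact_force: [-0.1, 0.5, 0.6]
finger_gap: 0.0871
grasp_force: 0.0
```

```bash
python3 -m creep '[[0,0,0,20,0,0,0],[0,0,0,55,0,0,0],[0,0,0,100,0,0,0],[0,0,0,145,0,0,0],[0,0,0,160,0,0,0]]'; python3 - <<'E'
from h import *
st=r.get_state(); p,d=r.read_camera("wrist"); P=cloud("wrist",p,d,st); Z=P[...,2]
m=(d>.05)&(np.hypot(P[...,0]-.519,P[...,1]+.364)<.12)&(Z>.085)&(Z<.15); print("plate",rect(P[m]))
g=m&(Z>.128); print("grip",rect(P[g]),np.median(Z[g]))
E
python3 look.py t12; python3 - <<'E'
from h import *
p,d=r.read_camera("side"); a=cv2.imread("pics/t12.png"); b=cv2.resize(p[130:310,130:350,::-1],None,fx=3,fy=3)[:,:]; cv2.imwrite("pics/s12.png",b)
E
```

```text
t: 17.35
tool_pos: [0.5225, -0.3634, 0.2693]
eef_rot: [0.003, 0.121, 0.993, -0.003]
contact_force: [0.2, -0.2, -0.4]
finger_gap: 0.0917
grasp_force: 0.0
plate (array([ 521.3, -362.3]), array([ 43.9, 158.4]), 75.4)
grip (array([ 521.9, -362. ]), array([21.4, 50.4]), 75.69) 0.13491905690716482
[ 0.52219635 -0.36319127  0.26727278] [-0.40696989  0.14104315 -1.00520963] 0.0
roll [226, 233, 23, 15, 151] x' -126 y' 91 z 32
block none
pad [292, 197, 7, 7, 32] x' -32 y' -89 z 120
```

View pics/s12.png

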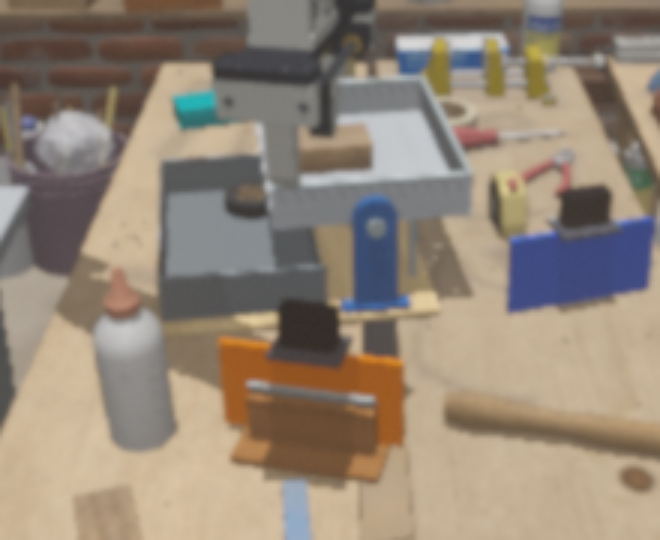

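The card is upright in its holder at (315,390), the roll is in the tray at (247,200), and the pan is level with the block in it. The glue bottle still stands. Handing in.

```bash
python3 -c "
from plant import r
print(r.close_job())"
```

```text
the job is handed in; nothing more can be done
None
```

The job is handed in at about 17.5 s: the roll is in the tray, the padlock and block are in the level pan, the card is back upright in its holder, and I saw no sign of the spray can, glue bottle or tape measure being disturbed.

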